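# Re-peg the draining chute and hang the washed beakers

## Task

Fit the three loose wooden draining pegs from the stock block fully home in the three empty sockets of the galvanised draining chute: each socket is hidden under a slit rubber seal, so feel around for it with the foot of the peg until it drops in. Then hang every washed steel beaker mouth down, one to a peg, so that it rests on the tip of its peg and can drain into the chute, and leave everything else on the counter where it is.

Things in the scene. Friction and masses are not known exactly. Their poses are not given: they have to be found in the camera images.
- chute: fixed draining chute: galvanised sheet 174 x 324 mm sloping at 25 degrees down to a wooden catch box (36 mm high), on pine legs, 22 mm upstands at its ends. Origin at the centre of the sheet's upper face, x down the slope, y along the row of three peg places (100 mm apart on the middle line of the sheet, at y = -100, 0 and 100 mm), z square out of the sheet
- seal1: black rubber seal, 58 mm square, star-slit, lying in the sheet over an empty socket. Origin: centre of its upper face; x down the slope, y along the row, z square out of the sheet. It hides the socket and gives way freely; 3 mm under it is the hard pine face with the hole, whose centre lies up to 7 mm off the seal's centre in x and in y, differently each time
- seal2: second seal, as seal1. The hidden hole under each: round, blind, diameter 21 mm, 38 mm deep from the pine face, mouth bevelled 3 mm, square to the sheet. A peg fully home has its foot 41 mm below this origin (along -z), its middle 34 mm above and its tip 109 mm above
- seal3: third seal, as seal1 and seal2
- stock: fixed pine stock block 62 x 146 x 56 mm with three upright blind holes at y = -50, 0 and +50 mm, in which the loose pegs stand; origin at the centre of its underside, z up. The pegs rise 105 mm out of it
- peg1_mid (a point): loose round wooden peg, diameter 18 mm, 150 mm long, foot tapered to 12 mm over its last 5 mm, about 45 g, at first upright with its foot 45 mm deep in the stock block (20 mm holes). point on its axis half-way along (75 mm from either end), z from foot to tip
- peg2_mid (a point): loose round wooden peg, diameter 18 mm, 150 mm long, foot tapered to 12 mm over its last 5 mm, about 45 g, at first upright with its foot 45 mm deep in the stock block (20 mm holes). point on its axis half-way along (75 mm from either end), z from foot to tip
- peg3_mid (a point): loose round wooden peg, diameter 18 mm, 150 mm long, foot tapered to 12 mm over its last 5 mm, about 45 g, at first upright with its foot 45 mm deep in the stock block (20 mm holes). point on its axis half-way along (75 mm from either end), z from foot to tip
- peg1_tip (a point): upper end of loose peg 1, on its axis, 75 mm above its middle
- peg2_tip (a point): upper end of loose peg 2, on its axis, 75 mm above its middle
- peg3_tip (a point): upper end of loose peg 3, on its axis, 75 mm above its middle
- cup1_mid (a point): steel beaker, no handle, 78 mm tall, about 130 g, at first standing mouth down; may be absent. Point on its axis half-way up, z from mouth to closed end: mouth 39 mm below, with a rolled lip 6 mm thick of outer diameter 80; closed end 39 mm above. Body nearly straight, outer diameter 61 (mouth) to 59 (closed end), wall 3 mm; inside of the closed end 35 mm above this point
- cup2_mid (a point): steel beaker, no handle, 78 mm tall, about 130 g, at first standing mouth down; may be absent. Point on its axis half-way up, z from mouth to closed end: mouth 39 mm below, with a rolled lip 6 mm thick of outer diameter 80; closed end 39 mm above. Body nearly straight, outer diameter 61 (mouth) to 59 (closed end), wall 3 mm; inside of the closed end 35 mm above this point
- cup3_mid (a point): steel beaker, no handle, 78 mm tall, about 130 g, at first standing mouth down; may be absent. Point on its axis half-way up, z from mouth to closed end: mouth 39 mm below, with a rolled lip 6 mm thick of outer diameter 80; closed end 39 mm above. Body nearly straight, outer diameter 61 (mouth) to 59 (closed end), wall 3 mm; inside of the closed end 35 mm above this point
- filmcan1: bystander: red plastic film can, diameter 58, 56 mm high, origin under its centre
- filmcan2: bystander: second red film can, the same
- viewer: bystander: brass slide viewer about 125 x 75 x 66 mm, origin under its centre
- triplate: bystander: silver tripod quick-release plate 55 x 42 x 11 mm lying flat, origin under its centre
- glassmount: bystander: dark glass slide mount 70 x 70 x 6 mm lying flat, origin under its centre
- loupe: bystander: black loupe, diameter 52, 50 mm high, origin under its centre
- brush: bystander: dusting brush lying flat, handle to -x
There are look-alikes about, which are no part of the job. Leave any blue or green look-alike of the part that bears cup1_mid alone.

How it is judged (in metres and radians):
On the way, in this order (a step that is already met when the one before it is completed fails the run):
1. all three loose pegs are fully home, each in a socket (((x of peg1_mid in the frame of seal1 between -0.016 and 0.016 m and y of peg1_mid in the frame of seal1 between -0.016 and 0.016 m and z of peg1_mid in the frame of seal1 between 0.025 and 0.04 m and angle between the z axis of peg1_mid and the z axis of seal1, either way round below 0.12 rad) or (x of peg1_mid in the frame of seal2 between -0.016 and 0.016 m and y of peg1_mid in the frame of seal2 between -0.016 and 0.016 m and z of peg1_mid in the frame of seal2 between 0.025 and 0.04 m and angle between the z axis of peg1_mid and the z axis of seal2, either way round below 0.12 rad) or (x of peg1_mid in the frame of seal3 between -0.016 and 0.016 m and y of peg1_mid in the frame of seal3 between -0.016 and 0.016 m and z of peg1_mid in the frame of seal3 between 0.025 and 0.04 m and angle between the z axis of peg1_mid and the z axis of seal3, either way round below 0.12 rad)) and ((x of peg2_mid in the frame of seal1 between -0.016 and 0.016 m and y of peg2_mid in the frame of seal1 between -0.016 and 0.016 m and z of peg2_mid in the frame of seal1 between 0.025 and 0.04 m and angle between the z axis of peg2_mid and the z axis of seal1, either way round below 0.12 rad) or (x of peg2_mid in the frame of seal2 between -0.016 and 0.016 m and y of peg2_mid in the frame of seal2 between -0.016 and 0.016 m and z of peg2_mid in the frame of seal2 between 0.025 and 0.04 m and angle between the z axis of peg2_mid and the z axis of seal2, either way round below 0.12 rad) or (x of peg2_mid in the frame of seal3 between -0.016 and 0.016 m and y of peg2_mid in the frame of seal3 between -0.016 and 0.016 m and z of peg2_mid in the frame of seal3 between 0.025 and 0.04 m and angle between the z axis of peg2_mid and the z axis of seal3, either way round below 0.12 rad)) and ((x of peg3_mid in the frame of seal1 between -0.016 and 0.016 m and y of peg3_mid in the frame of seal1 between -0.016 and 0.016 m and z of peg3_mid in the frame of seal1 between 0.025 and 0.04 m and angle between the z axis of peg3_mid and the z axis of seal1, either way round below 0.12 rad) or (x of peg3_mid in the frame of seal2 between -0.016 and 0.016 m and y of peg3_mid in the frame of seal2 between -0.016 and 0.016 m and z of peg3_mid in the frame of seal2 between 0.025 and 0.04 m and angle between the z axis of peg3_mid and the z axis of seal2, either way round below 0.12 rad) or (x of peg3_mid in the frame of seal3 between -0.016 and 0.016 m and y of peg3_mid in the frame of seal3 between -0.016 and 0.016 m and z of peg3_mid in the frame of seal3 between 0.025 and 0.04 m and angle between the z axis of peg3_mid and the z axis of seal3, either way round below 0.12 rad))), for 0.3 s.
2. then every beaker present hangs mouth down on a peg (((x of peg1_tip in the frame of cup1_mid between -0.03 and 0.03 m and y of peg1_tip in the frame of cup1_mid between -0.03 and 0.03 m and z of peg1_tip in the frame of cup1_mid between 0.023 and 0.05 m) or (x of peg2_tip in the frame of cup1_mid between -0.03 and 0.03 m and y of peg2_tip in the frame of cup1_mid between -0.03 and 0.03 m and z of peg2_tip in the frame of cup1_mid between 0.023 and 0.05 m) or (x of peg3_tip in the frame of cup1_mid between -0.03 and 0.03 m and y of peg3_tip in the frame of cup1_mid between -0.03 and 0.03 m and z of peg3_tip in the frame of cup1_mid between 0.023 and 0.05 m)) and angle between each of cup1_mid, cup2_mid, cup3_mid's own z axis and vertical below 0.8 rad and height (world z) of each of cup1_mid, cup2_mid, cup3_mid above 0.11 m and ((x of peg1_tip in the frame of cup2_mid between -0.03 and 0.03 m and y of peg1_tip in the frame of cup2_mid between -0.03 and 0.03 m and z of peg1_tip in the frame of cup2_mid between 0.023 and 0.05 m) or (x of peg2_tip in the frame of cup2_mid between -0.03 and 0.03 m and y of peg2_tip in the frame of cup2_mid between -0.03 and 0.03 m and z of peg2_tip in the frame of cup2_mid between 0.023 and 0.05 m) or (x of peg3_tip in the frame of cup2_mid between -0.03 and 0.03 m and y of peg3_tip in the frame of cup2_mid between -0.03 and 0.03 m and z of peg3_tip in the frame of cup2_mid between 0.023 and 0.05 m)) and ((x of peg1_tip in the frame of cup3_mid between -0.03 and 0.03 m and y of peg1_tip in the frame of cup3_mid between -0.03 and 0.03 m and z of peg1_tip in the frame of cup3_mid between 0.023 and 0.05 m) or (x of peg2_tip in the frame of cup3_mid between -0.03 and 0.03 m and y of peg2_tip in the frame of cup3_mid between -0.03 and 0.03 m and z of peg2_tip in the frame of cup3_mid between 0.023 and 0.05 m) or (x of peg3_tip in the frame of cup3_mid between -0.03 and 0.03 m and y of peg3_tip in the frame of cup3_mid between -0.03 and 0.03 m and z of peg3_tip in the frame of cup3_mid between 0.023 and 0.05 m))), for 0.3 s.
At the end, for the whole second after the job is handed in: The three loose pegs stand one in each of the three sockets, foot within about 6 mm of the socket's bottom and within 0.12 rad of square to the sheet; every beaker present hangs mouth down (within 0.8 rad of upright) over a peg of its own, the peg's tip within 12 mm of the inside of its closed end (all of step 1 and all of step 2); the robot touches nothing.
It fails at once if a bystander (film can, viewer, tripod plate, glass mount, loupe, brush) is pushed more than 50 mm (distance of any of filmcan1, filmcan2, viewer, triplate, glassmount, loupe, brush from where it was at the start of the episode above 0.05 m).
Of cup1, cup2, cup3 only 2 to 3 are there at a start; the rules pass over those that are not, and their reading is None.
At some moment in a run one of cup1, cup2, cup3 may be knocked a few centimetres aside while the robot is not near it.
It also fails if it takes over 210 s, if anything falls off the work surface, if the arm or the gripper's body presses on something with over 40 N, if the wrist force passes 120 N, or if a joint passes its speed limit or range.

## Robot

A 6-joint arm with a two-finger parallel gripper is mounted at the origin on the work surface. World frame = base frame: x ahead of the robot, y to its left, z up, the work surface at z = 0. Lengths are in m, angles in degrees, forces in N, time in s.
With the tool pointing down it reaches from about 0.375 to 0.9 m from the base axis. Payload 3.1 kg.
Tool frame: the origin (TCP) lies at the very end of the fingers, on their centre line; the grasp point (between the pads) lies bot.hold_point_z behind it (bot.hold_point_z is the distance from the TCP to the grasp point, in m); z points along the fingers, y is the line along which they close (so a half turn about z gives the same grasp; the last joint's range is limited). The gripper opens to 87 mm and grips with 3 to 60 N. Pads are 19 mm wide; open, the fingers measure 117 mm over their backs; the gripper's body (75 mm by 190 mm) begins 51 mm behind the grasp point.
Start: joints at [65.346, 30.224, 82.088, -0, 67.689, -10.227], TCP at [0.156, 0.605, 0.223] pointing down, gripper open.
Joint ranges: [-176.69, 176.69], [-43.24, 126.21], [12.49, 139.97], [-82, 262], [0, 151.66], [-163.58, 163.58]. Speed limits (degrees/s): [159.86, 159.86, 180, 180, 180, 180].

## Interface

Orientations are given as a 3x3 rotation matrix whose columns are the frame's x, y, z axes.
In Python, from rig import bot gives the robot as it stands.
- The arm moves only by the tool apply_moves, never from a script. Its argument "plan" is one flat list of numbers, 4 for each row, row after row: the shift along the world's x, y, z normalised to -1 to 1, where 1 is 0.05 m, then the turn about the world's z normalised to -1 to 1, where 1 is 10 degrees. A call has 1 to 12 rows; each row shifts and turns the commanded pose from where the row before left it; what a row does not reach is not made up. A row lasts 1/8 s, in which the tool goes at most 62.5 mm and 10.7 degrees, less where a joint would pass 70% of its speed; a pose out of reach is approached as far as the arm can. A call with a number of a shift or a turn outside -1 to 1 is refused whole. A call with a gripper value outside its range is refused whole. "grip" is the closure, from -1 (fully open) to 1 (shut), so that 0 is half open, set as the call begins (left out, the last holds). The fingers move at their own pace and stop on an object; the grip force is fixed at half the most. Time passes only in rows, so rows that do not move let the fingers close. It gives the time, the measured TCP pose, the force, the opening and the grip force at its end, in the units of the state.
- bot.read_state(): the state, without advancing time (a new reading comes with each control period).
- bot.capture(name): name is "scene" or "top"; returns (picture, depth): 480x640x3 uint8, red, green, blue; 480x640 float32, m along the optical axis (not along the pixel's ray), 0 where there is no reading.
- bot.camera_info(name): a dict with "vertical_fov" (degrees; the focal length in pixels is half the picture's height over the tangent of half this angle, whatever the lens; pixels are square), "cx", "cy" (the principal point, pixels), "rvec" (rotation vector, rad) and "tvec" (3), from world to camera coordinates, as OpenCV has them. Camera axes: x right, y down, z forward; pixel columns grow to the right and rows downward; lengths in m; the calibration is good to about 2 mm. A picture is of the moment at which its call begins. camera_info takes no time and is no camera call.
- bot.hand_in(): hands the job in; it is judged then, once.
Trained networks look in the newest picture that a camera, given by its name, has taken for a name from the list of things; names that differ only in an ending like _2 or _b are one class to them, and where a whole thing is asked for, a point or a joint stands for the part that bears it (a point fixed in the world has none). Each returns a list of dicts, best first, with "p" (0 to 1); they miss things now and then, are a little off and sometimes report something else, mostly with a low value. They report only what shows in the picture. A call takes as long as a camera call. They do not tell look-alikes from the thing itself.
- bot.outline_of(camera, target): "mask" (480x640 bool, what is visible of it) and "xy" ([column, row] as shares, 0 to 1, of the picture: columns of its width, rows of its height, amid what is visible of it).
- bot.pinpoint(camera, target): "xy" ([column, row] as shares, 0 to 1, of the picture: columns of its width, rows of its height: a listed point, or the origin of a listed thing).
The state is a dict: "time_s": time; "joint_positions": joint angles; "qvel": joint speeds; "tau": joint torques, N m; "position": TCP position; "tcp_rot": TCP orientation; "force": force on the tool from outside, world axes, zero at the start; "moment": the same for the moment, N m; "opening": opening from 0.0 (shut) to 1.0 (fully open); "grasp_force": force on a finger pad.
Only numpy, scipy, OpenCV 4.12 (cv2) and the standard library are available. Lean on these libraries where they do the work, as an engineer would, in place of code of your own. Each camera call takes 0.05 s, during which the arm holds its last target. There are 200 camera calls.

## Working session

There is one attempt and no reset: what is moved stays moved. The work goes in short steps, Python scripts to look and compute and a tool call to move; the robot and the scene stay as the last step left them, time stands still between calls to the robot, and variables do not carry over. Pictures are saved under pics/ and viewed, at most 14 in all, crops included, and the job is handed in when it is done.

Besides the shell and the picture viewer there is one more tool, called after "Emit:" in YAML: its name, and indented under it one key for each argument. apply_moves: Moves the arm, as the interface text tells. Its arguments: {"type":"object","properties":{"plan":{"type":"array","items":{"type":"number"}},"grip":{"type":"number"}},"required":["plan"]}

```bash
ls; mkdir -p pics; cat > h.py <<'E'
from rig import bot
import numpy as np, cv2
def cam(n):
    c=bot.camera_info(n); f=240/np.tan(np.radians(c['vertical_fov'])/2)
    R,_=cv2.Rodrigues(np.array(c['rvec'],float)); return f,c['cx'],c['cy'],R,np.array(c['tvec'],float).ravel()
def unproj(n,u,v,d):
    f,cx,cy,R,t=cam(n); u,v,d=map(np.asarray,(u,v,d))
    p=np.stack([(u-cx)/f*d,(v-cy)/f*d,d],-1); return (p-t)@R
def ray_z(n,u,v,z):
    f,cx,cy,R,t=cam(n); r=np.array([(u-cx)/f,(v-cy)/f,1])@R; o=-R.T@t; return o+r*(z-o[2])/r[2]
def proj(n,p):
    f,cx,cy,R,t=cam(n); q=np.asarray(p)@R.T+t; return np.stack([q[...,0]/q[...,2]*f+cx,q[...,1]/q[...,2]*f+cy],-1)
def save(n,im,crop=None,s=1):
    if crop: im=im[crop[1]:crop[3],crop[0]:crop[2]]
    im=cv2.resize(im,None,fx=s,fy=s,interpolation=cv2.INTER_CUBIC); cv2.imwrite('pics/'+n,im[:,:,::-1])
E
python3 - <<'E'
from h import *
print(bot.hold_point_z, bot.read_state()['time_s'])
for n in('scene','top'):
    im,d=bot.capture(n); save(n+'0.png',im); np.savez('/tmp/'+n,im=im,d=d)
    print(n,bot.camera_info(n), (d>0).mean())
    for t in['seal1','stock','peg1_tip','peg1_mid','cup1_mid','chute']:
        for r in bot.pinpoint(n,t):
            u,v=r['xy'][0]*640,r['xy'][1]*480
            dd=d[int(min(v,479)),int(min(u,639))]
            print(n,t,round(r['p'],2),round(u),round(v),unproj(n,u,v,dd).round(3) if dd>0 else None)
E
```

```text
pics
0.0187 0.0
scene {'vertical_fov': 53.17216158441273, 'cx': 314.20294311970446, 'cy': 239.71530269094936, 'rvec': array([ 1.69854762,  1.67098736, -0.8232925 ]), 'tvec': array([ 0.00867418, -0.22967221,  1.71654233])} 0.9959895833333333
scene seal1 0.86 361 250 [0.517 0.111 0.08 ]
scene seal1 0.8 287 255 [ 0.522 -0.084  0.069]
scene seal1 0.77 327 255 [0.528 0.02  0.073]
scene seal1 0.56 438 232 [0.419 0.335 0.059]
scene stock 0.82 201 285 [ 0.591 -0.306  0.031]
scene peg1_tip 0.78 168 237 [ 0.555 -0.373  0.161]
scene peg1_mid 0.8 173 259 [ 0.555 -0.375  0.09 ]
scene cup1_mid 0.78 494 291 [0.671 0.415 0.074]
scene cup1_mid 0.73 448 263 [0.562 0.332 0.068]
scene cup1_mid 0.69 468 207 [0.294 0.454 0.058]
scene cup1_mid 0.63 481 228 [0.408 0.46  0.062]
scene chute 0.66 502 267 [0.514 0.497 0.009]
scene chute 0.56 324 252 [0.515 0.012 0.074]
scene chute 0.25 438 234 [0.429 0.335 0.06 ]
top {'vertical_fov': 52.393462503810426, 'cx': 318.2809901415285, 'cy': 239.10995154654466, 'rvec': array([ 2.19304971, -2.16454574,  0.09885386]), 'tvec': array([-0.00733535,  0.54068822,  1.57674474])} 0.9957552083333333
top seal1 0.82 281 237 [0.543 0.121 0.065]
top seal1 0.61 345 241 [ 0.531 -0.084  0.07 ]
top seal1 0.59 313 241 [0.531 0.018 0.074]
top seal1 0.58 312 246 [0.513 0.018 0.082]
top stock 0.61 415 234 [ 0.559 -0.313  0.052]
top stock 0.17 346 242 [ 0.528 -0.087  0.074]
top peg1_tip 0.61 441 233 [ 0.553 -0.369  0.159]
top peg1_mid 0.7 423 229 [ 0.574 -0.337  0.056]
top peg1_mid 0.6 433 237 [ 0.547 -0.365  0.068]
top cup1_mid 0.79 170 287 [0.381 0.463 0.076]
top cup1_mid 0.74 213 239 [0.532 0.334 0.071]
top cup1_mid 0.74 184 208 [0.631 0.43  0.072]
top cup1_mid 0.56 208 280 [0.403 0.344 0.078]
top cup1_mid 0.48 411 229 [ 0.562 -0.277  0.164]
top chute 0.87 310 240 [0.534 0.028 0.065]
```

View pics/top0.png

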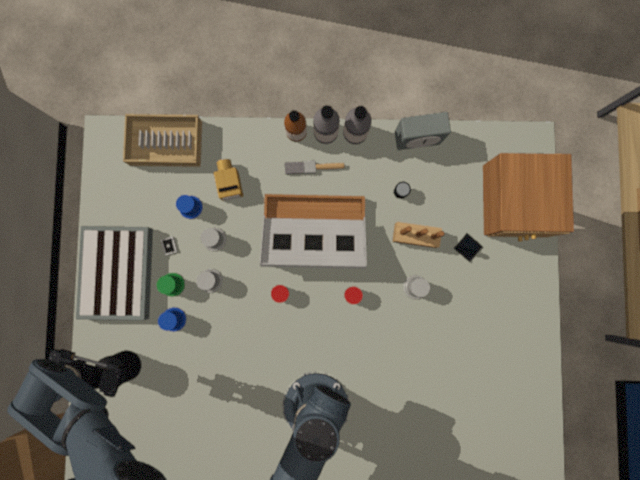

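View pics/scene0.png

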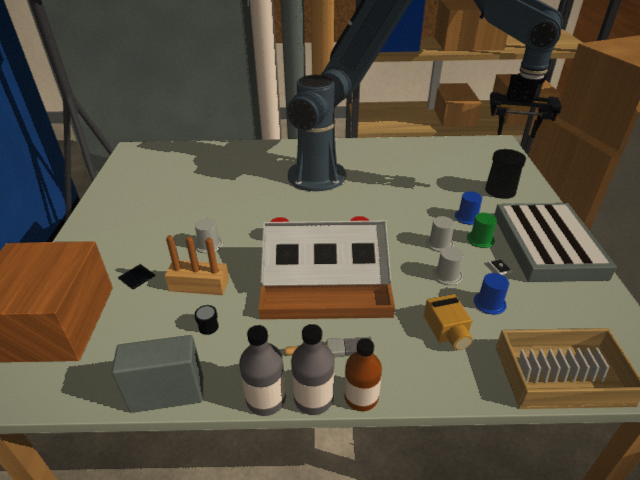

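The steel (grey) beakers in the top view are at about (213,239), (208,280) and (419,288). The blue ones at (189,206) and (172,319) and the green one at (170,284) are the look-alikes. The chute's seals are at (282,241), (313,241) and (345,243), and the stock is at (418,234).

```bash
python3 - <<'E'
from h import *
z=np.load('/tmp/top.npz'); im,d=z['im'],z['d']
vv,uu=np.mgrid[:480,:640]; P=unproj('top',uu,vv,d)
s=bot.read_state(); print(np.round(s['tcp_rot'],3),s['opening'])
# sheet plane
g=im.astype(int); box=(uu>262)&(uu<368)&(vv>215)&(vv<270)
light=box&(g.min(2)>140)&(abs(g[...,0]-g[...,2])<25)
q=P[light]; q=q[(q[:,2]>.02)&(q[:,2]<.13)]
for _ in range(4):
    c=q.mean(0); n=np.linalg.svd(q-c,full_matrices=False)[2][2]; n*=np.sign(n[2]); r=(q-c)@n; q=q[abs(r)<.006]
print('sheet n',n.round(3),'tilt',np.degrees(np.arccos(n[2])).round(1),'c',c.round(4),len(q))
dark=(box&(g.max(2)<70)).astype(np.uint8)
k,l,st,ce=cv2.connectedComponentsWithStats(dark)
for i in range(1,k):
    if st[i,4]>60:
        f,cx,cy,R,t=cam('top'); o=-R.T@t; ra=np.array([(ce[i,0]-cx)/f,(ce[i,1]-cy)/f,1])@R
        print('seal',ce[i].round(1),st[i,4],(o+ra*((c-o)@n)/(ra@n)).round(4))
# pegs: tips
w=(P[...,2]>.145)&(P[...,2]<.18)&(uu>390)&(uu<450)&(vv>215)&(vv<250)
k,l,st,ce=cv2.connectedComponentsWithStats(w.astype(np.uint8))
for i in range(1,k): print('tip',ce[i].round(1),st[i,4],P[l==i].mean(0).round(4),ray_z('top',*ce[i],.161).round(4))
# cups
for (a,b) in[(213,239),(208,280),(419,288),(189,206),(172,319),(170,284)]:
    w=(P[...,2]>.07)&(P[...,2]<.09)&(abs(uu-a)<16)&(abs(vv-b)<16); m=w
    print('cup',a,b,w.sum(),P[w].mean(0).round(4),(P[w].max(0)-P[w].min(0)).round(3),im[w].mean(0).round())
for (a,b) in[(280,294),(353,295)]:
    w=(P[...,2]>.045)&(abs(uu-a)<14)&(abs(vv-b)<14); print('can',P[w].mean(0).round(3))
# scene cam check for seals and tips
z=np.load('/tmp/scene.npz'); im,d=z['im'],z['d']; P=unproj('scene',uu,vv,d); g=im.astype(int)
dark=((uu>265)&(uu<385)&(vv>225)&(vv<282)&(g.max(2)<60)).astype(np.uint8)
k,l,st,ce=cv2.connectedComponentsWithStats(dark)
f,cx,cy,R,t=cam('scene'); o=-R.T@t
for i in range(1,k):
    if st[i,4]>60:
        ra=np.array([(ce[i,0]-cx)/f,(ce[i,1]-cy)/f,1])@R
        print('sealS',ce[i].round(1),st[i,4],(o+ra*((c-o)@n)/(ra@n)).round(4),P[l==i].mean(0).round(4))
w=(P[...,2]>.11)&(P[...,2]<.18)&(uu>160)&(uu<225)&(vv>220)&(vv<290)
k,l,st,ce=cv2.connectedComponentsWithStats(w.astype(np.uint8))
for i in range(1,k): print('pegS',st[i],P[l==i].mean(0).round(4),P[l==i][:,2].max().round(4))
for (a,b) in[(207,234),(441,233),(450,265)]:
    w=(P[...,2]>.03)&(P[...,2]<.09)&(abs(uu-a)<14)&(abs(vv-b)<18); print('cupS',w.sum(),P[w].mean(0).round(3),P[w].max(0).round(3),P[w].min(0).round(3))
E
```

```text
[[-0.968  0.249  0.   ]
 [ 0.249  0.968  0.   ]
 [ 0.     0.    -1.   ]] 0.9978516670689438
sheet n [ 0.424 -0.004  0.906] tilt 25.1 c [0.5285 0.0012 0.0731] 3056
seal [281.8 241.5] 235 [0.5273 0.1157 0.0742]
seal [313.1 242.2] 241 [0.5262 0.0163 0.0743]
seal [344.9 242.7] 237 [ 0.5262 -0.0849  0.0738]
tip [408.4 228.9] 29 [ 0.5636 -0.2709  0.1577] [ 0.5633 -0.2703  0.161 ]
tip [424.5 231.4] 31 [ 0.5566 -0.3196  0.1571] [ 0.5562 -0.3188  0.161 ]
tip [441.2 233.7] 32 [ 0.5504 -0.3701  0.1558] [ 0.5499 -0.3687  0.161 ]
cup 213 239 268 [0.5371 0.3445 0.0775] [0.055 0.061 0.017] [155. 151. 142.]
cup 208 280 278 [0.4009 0.3531 0.0774] [0.054 0.06  0.016] [156. 152. 143.]
cup 419 288 271 [ 0.3874 -0.3224  0.0769] [0.054 0.058 0.016] [157. 153. 144.]
cup 189 206 272 [0.6432 0.4267 0.0777] [0.059 0.058 0.02 ] [ 45.  80. 141.]
cup 172 319 289 [0.2731 0.4675 0.0772] [0.057 0.06  0.017] [ 44.  79. 141.]
cup 170 284 284 [0.3858 0.4762 0.0771] [0.057 0.06  0.015] [ 54. 123.  65.]
can [0.362 0.12  0.073]
can [ 0.36  -0.112  0.085]
sealS [286.8 254.1] 406 [ 0.5239 -0.0847  0.0749] [ 0.5261 -0.0846  0.0769]
sealS [325.  253.5] 420 [0.5243 0.0155 0.0751] [0.5289 0.0155 0.079 ]
sealS [362.9 253. ] 408 [0.525  0.115  0.0753] [0.5295 0.1143 0.0791]
pegS [166 235  11  20 137] [ 0.5554 -0.3685  0.1391] 0.1641
pegS [186 236  10  21 142] [ 0.5617 -0.3193  0.1382] 0.1637
pegS [206 238   9  19 132] [ 0.5681 -0.2699  0.1387] 0.1624
cupS 454 [ 0.398 -0.319  0.066] [ 0.422 -0.291  0.085] [ 0.355 -0.351  0.031]
cupS 554 [0.421 0.349 0.066] [0.527 0.384 0.083] [0.368 0.32  0.03 ]
cupS 577 [0.548 0.341 0.065] [0.568 0.376 0.083] [0.512 0.315 0.03 ]
```

Emit:
apply_moves:
  plan: [0.8, -0.6, 0, 0.144, 0.8, -0.6, 0, 0.144, 0.8, -0.6, 0, 0.144, 0.8, -0.6, 0, 0.144, 0.8, -0.6, 0, 0.144, 0.8, -0.6, 0, 0.144, 0.8, -0.6, 0, 0.144, 0.8, -0.6, 0, 0.144, 0.8, -0.6, 0, 0.144, 0.8, -0.6, 0, 0.144, 0.075, -1, 0, 0, 0.075, -1, 0, 0]
  grip: 0.2

```text
time_s: 2.2
position: [0.5638, 0.2038, 0.2223]
tcp_rot: [[-1.0, 0.0, 0.0], [0.0, 1.0, -0.0], [-0.0, -0.0, -1.0]]
force: [-0.6, -0.1, -0.3]
opening: 0.4
grasp_force: 0.0
```

Emit:
apply_moves:
  plan: [0, -1, 0, 0, 0, -1, 0, 0, 0, -1, 0, 0, 0, -1, 0, 0, 0, -1, 0, 0, 0, -1, 0, 0, 0, -1, 0, 0, 0, -1, 0, 0, 0, -1, 0, 0, 0, -0.51, 0, 0, 0, 0, 0, 0]

```text
time_s: 3.58
position: [0.5631, -0.2714, 0.2224]
tcp_rot: [[-1.0, 0.003, 0.0], [0.003, 1.0, 0.0], [-0.0, 0.0, -1.0]]
force: [-0.3, 0.4, 0.1]
opening: 0.398
grasp_force: 0.0
```

Emit:
apply_moves:
  plan: [0, 0, -0.7, 0, 0, 0, -0.7, 0, 0, 0, -0.7, 0, 0, 0, 0, 0]

```text
time_s: 4.08
position: [0.5612, -0.2665, 0.1149]
tcp_rot: [[-1.0, -0.001, -0.006], [-0.001, 1.0, 0.005], [0.006, 0.005, -1.0]]
force: [-0.5, -0.6, 0.1]
opening: 0.398
grasp_force: 0.0
```

Emit:
apply_moves:
  plan: [0, 0, 0, 0, 0, 0, 0, 0, 0, 0, 0, 0, 0, 0, 0, 0]
  grip: 1

```text
time_s: 4.58
position: [0.5642, -0.2709, 0.1193]
tcp_rot: [[-1.0, 0.001, 0.003], [0.001, 1.0, -0.002], [-0.003, -0.002, -1.0]]
force: [-0.5, 0.2, 6.7]
opening: 0.2
grasp_force: 30.1
```

Emit:
apply_moves:
  plan: [0, 0, 0.39, 0, 0, 0, 0.39, 0, 0, 0, 0, 0, 0.18, 0, -0.01, 0, 0.18, 0, -0.02, 0, 0.18, 0, -0.035, 0, 0.18, 0, -0.045, 0, 0.18, 0, -0.06, 0, 0.17, 0, -0.06, 0, 0, 0, 0, 0]

```text
time_s: 5.82
position: [0.6176, -0.27, 0.1445]
tcp_rot: [[-1.0, 0.0, 0.001], [0.0, 1.0, 0.0], [-0.001, 0.0, -1.0]]
force: [0.1, -0.7, -0.2]
opening: 0.194
grasp_force: 30.0
```

```bash
python3 - <<'E'
from h import *
im,d=bot.capture('scene'); save('s1.png',im,(140,150,300,310),4)
E
```

```text
(no output)
```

View pics/s1.png

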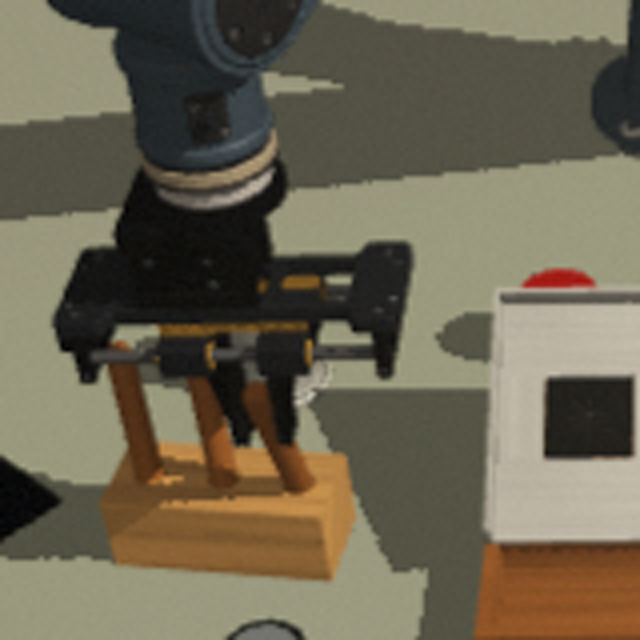

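Emit:
apply_moves:
  plan: [0.2, 0, 0.45, 0, 0, 0, 0.5, 0, 0, 0, 0.5, 0, -0.1, 1, 0, 0, -0.1, 1, 0, 0, -0.1, 1, 0, 0, -0.1, 1, 0, 0, -0.1, 1, 0, 0, -0.1, 1, 0, 0, -0.1, 1, 0, 0, 0, 0.71, 0, 0, 0, 0, 0, 0]

```text
time_s: 7.38
position: [0.5909, 0.1187, 0.2175]
tcp_rot: [[-1.0, -0.003, 0.0], [-0.003, 1.0, 0.002], [-0.0, 0.002, -1.0]]
force: [-0.2, 0.2, -0.3]
opening: 0.195
grasp_force: 30.0
```

```bash
cat > peg.py <<'E'
from h import *
def measure(show=None):
    im,d=bot.capture('scene'); s=bot.read_state(); p=np.array(s['position'])
    vv,uu=np.mgrid[:480,:640]; P=unproj('scene',uu,vv,d); g=im.astype(int)
    hold=p+[0,0,.0187]
    m=(g[...,0]>g[...,2]*1.6)&(g[...,0]>60)&(abs(P[...,1]-p[1])<.025)&(P[...,2]<hold[2]+.04)&(P[...,2]>hold[2]-.14)&(abs(P[...,0]-p[0]+.02)<.08)
    # surface faces camera (+x side): only the band below the fingers and above the sheet
    q=P[m&(P[...,2]>.0745-(P[...,0]-.526)*np.tan(np.radians(25))+.012)]
    q=q[q[:,2]<p[2]-.005]
    c=q.mean(0); 
    for _ in range(3):
        c=q.mean(0); a=np.linalg.svd(q-c,full_matrices=False)[2][0]; a*=np.sign(a[2])
        r=np.linalg.norm(np.cross(q-c,a),axis=1); q=q[r<.012]
    t=(q-c)@a
    print('n',len(q),'axis',a.round(3),'tilt x',np.degrees(np.arctan2(a[0],a[2])).round(1),'tilt y',np.degrees(np.arctan2(a[1],a[2])).round(1))
    low=c+a*np.percentile(t,1); print('low end surf',low.round(4),'top',(c+a*t.max()).round(4),'hold',hold.round(4),'axis@low-ish', (low-np.array([.906,0,-.423])*.0075).round(4))
    if show:
        u,v=proj('scene',hold).astype(int); save(show,im,(max(u-80,0),max(v-70,0),u+80,v+70),4)
if __name__=='__main__':
    import sys; measure(sys.argv[1] if len(sys.argv)>1 else None)
E
python3 peg.py s2.png
```

```text
n 121 axis [0.423 0.026 0.906] tilt x 25.0 tilt y 1.6
low end surf [0.5424 0.1158 0.1235] top [0.5843 0.1183 0.2131] hold [0.5912 0.117  0.2361] axis@low-ish [0.5356 0.1158 0.1267]
```

View pics/s2.png

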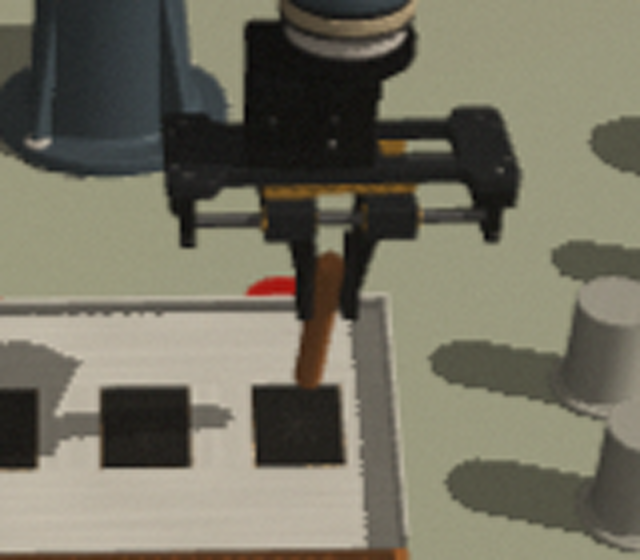

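Emit:
apply_moves:
  plan: [0.1, 0.02, -0.2, 0, -0.1, 0.01, -0.25, 0, -0.116, 0, -0.24, 0, -0.116, 0, -0.24, 0, 0, 0, 0, 0]

```text
time_s: 8.05
position: [0.5787, 0.1165, 0.1697]
tcp_rot: [[-1.0, 0.001, -0.003], [0.001, 1.0, -0.0], [0.003, -0.0, -1.0]]
force: [-0.6, 0.3, 0.3]
opening: 0.198
grasp_force: 30.0
```

Emit:
apply_moves:
  plan: [-0.025, 0, -0.054, 0, -0.025, 0, -0.054, 0, 0, 0, 0, 0]

```text
time_s: 8.43
position: [0.5779, 0.1168, 0.1658]
tcp_rot: [[-1.0, 0.0, 0.001], [0.0, 1.0, -0.0], [-0.001, -0.0, -1.0]]
force: [0.3, -0.8, -0.6]
opening: 0.197
grasp_force: 30.0
```

Emit:
apply_moves:
  plan: [-0.025, 0, -0.054, 0, -0.025, 0, -0.054, 0, 0, 0, 0, 0]

```text
time_s: 8.8
position: [0.575, 0.1168, 0.16]
tcp_rot: [[-1.0, 0.0, 0.0], [0.0, 1.0, -0.0], [-0.0, -0.0, -1.0]]
force: [1.4, -0.4, -0.3]
opening: 0.198
grasp_force: 30.0
```

Emit:
apply_moves:
  plan: [-0.025, 0, -0.054, 0, -0.025, 0, -0.054, 0, -0.025, 0, -0.054, 0, -0.025, 0, -0.054, 0, -0.025, 0, -0.054, 0, 0, 0, 0, 0]

```text
time_s: 9.55
position: [0.5685, 0.1168, 0.1464]
tcp_rot: [[-1.0, 0.0, -0.001], [0.0, 1.0, -0.0], [0.001, -0.0, -1.0]]
force: [2.7, -0.3, -1.5]
opening: 0.194
grasp_force: 30.0
```

Emit:
apply_moves:
  plan: [-0.025, 0, -0.054, 0, -0.025, 0, -0.054, 0, -0.025, 0, -0.054, 0, -0.025, 0, -0.054, 0, -0.025, 0, -0.054, 0, 0, 0, 0, 0]

```text
time_s: 10.3
position: [0.5641, 0.1167, 0.1343]
tcp_rot: [[-1.0, 0.001, 0.004], [0.001, 1.0, 0.0], [-0.004, 0.0, -1.0]]
force: [3.2, 0.0, 4.4]
opening: 0.194
grasp_force: 30.0
```

Emit:
apply_moves:
  plan: [-0.02, 0, -0.04, 0, 0, 0, 0, 0]

```text
time_s: 10.55
position: [0.5652, 0.1168, 0.1337]
tcp_rot: [[-1.0, 0.001, 0.008], [0.001, 1.0, 0.0], [-0.008, 0.0, -1.0]]
force: [5.1, -0.8, 10.4]
opening: 0.197
grasp_force: 30.0
```

Emit:
apply_moves:
  plan: [0, 0, 0, 0, 0, 0, 0, 0, 0.21, 0, 0.45, 0, 0.42, 0, 0.9, 0, 0.42, 0, 0.9, 0, 0, -1, 0, 0, 0, -1, 0, 0, 0, -1, 0, 0, 0, -1, 0, 0, 0, -1, 0, 0, 0, -1, 0, 0, 0, -1, 0, 0]
  grip: 0.2

```text
time_s: 12.05
position: [0.6124, -0.2338, 0.2422]
tcp_rot: [[-1.0, 0.0, -0.004], [0.0, 1.0, 0.003], [0.004, 0.003, -1.0]]
force: [0.9, 1.3, 0.2]
opening: 0.401
grasp_force: 0.0
```

Emit:
apply_moves:
  plan: [-0.56, -0.85, 0, 0, -0.56, -0.85, -0.2, 0, 0, 0, -0.6, 0, 0, 0, -0.8, 0, 0, 0, -0.88, 0, 0, 0, 0, 0]

```text
time_s: 12.8
position: [0.5543, -0.3151, 0.115]
tcp_rot: [[-1.0, 0.001, -0.01], [0.001, 1.0, 0.008], [0.01, 0.008, -1.0]]
force: [0.3, -0.1, -0.4]
opening: 0.403
grasp_force: 0.0
```

```bash
python3 - <<'E'
from h import *
im,d=bot.capture('top'); print(np.round(bot.read_state()['position'],4)); save('t1.png',im,(240,180,460,345),3.6)
E
```

```text
[ 0.5563 -0.3167  0.1177]
```

View pics/t1.png

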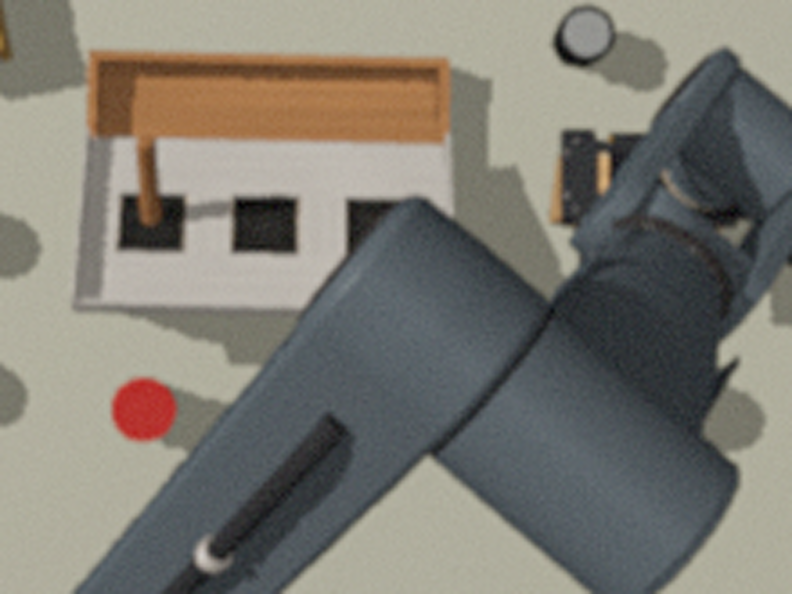

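Peg 1 stands in the left seal (base near (150,215) in the crop, leaning down the slope). I go on with peg 2.

Emit:
apply_moves:
  plan: [0, 0, 0, 0, 0, 0, 0, 0, 0, 0, 0, 0, 0, 0, 0, 0]
  grip: 1

```text
time_s: 13.35
position: [0.5591, -0.3193, 0.1215]
tcp_rot: [[-1.0, 0.0, 0.003], [0.0, 1.0, -0.003], [-0.003, -0.003, -1.0]]
force: [-0.1, -0.9, 5.6]
opening: 0.198
grasp_force: 29.9
```

Emit:
apply_moves:
  plan: [0, 0, 0.39, 0, 0, 0, 0.39, 0, 0, 0, 0, 0, 0.18, 0, -0.01, 0, 0.18, 0, -0.02, 0, 0.18, 0, -0.035, 0, 0.18, 0, -0.045, 0, 0.18, 0, -0.06, 0, 0.17, 0, -0.06, 0, 0, 0, 0, 0]

```text
time_s: 14.6
position: [0.6124, -0.3179, 0.1467]
tcp_rot: [[-1.0, -0.0, 0.0], [-0.0, 1.0, 0.0], [-0.0, 0.0, -1.0]]
force: [-0.8, -1.3, 1.1]
opening: 0.198
grasp_force: 30.0
```

Emit:
apply_moves:
  plan: [0.2, 0, 0.45, 0, 0, 0, 0.5, 0, 0, 0, 0.5, 0, -0.1, 1, 0, 0, -0.1, 1, 0, 0, -0.1, 1, 0, 0, -0.1, 1, 0, 0, -0.1, 1, 0, 0, -0.1, 1, 0, 0, 0, 0.68, 0, 0, 0, 0, 0, 0]

```text
time_s: 15.98
position: [0.5907, 0.0194, 0.2195]
tcp_rot: [[-1.0, -0.003, -0.001], [-0.003, 1.0, 0.003], [0.001, 0.003, -1.0]]
force: [0.7, -0.5, -0.7]
opening: 0.197
grasp_force: 30.0
```

```bash
python3 peg.py
```

```text
n 127 axis [0.417 0.025 0.908] tilt x 24.7 tilt y 1.6
low end surf [0.5411 0.017  0.1223] top [0.5826 0.0195 0.2125] hold [0.5911 0.0176 0.2383] axis@low-ish [0.5343 0.017  0.1255]
```

Emit:
apply_moves:
  plan: [0.1, 0, -0.2, 0, -0.1, 0, -0.25, 0, -0.11, 0, -0.24, 0, -0.1, 0, -0.24, 0, 0, 0, 0, 0]

```text
time_s: 16.65
position: [0.5801, 0.0156, 0.1722]
tcp_rot: [[-1.0, 0.001, -0.002], [0.001, 1.0, 0.0], [0.002, 0.0, -1.0]]
force: [-0.3, 0.0, -0.7]
opening: 0.195
grasp_force: 30.0
```

Emit:
apply_moves:
  plan: [-0.025, 0, -0.054, 0, -0.025, 0, -0.054, 0, -0.025, 0, -0.054, 0, 0, 0, 0, 0]

```text
time_s: 17.15
position: [0.5833, 0.0151, 0.1694]
tcp_rot: [[-1.0, 0.001, 0.015], [0.001, 1.0, -0.002], [-0.015, -0.002, -1.0]]
force: [3.8, 0.2, 12.9]
opening: 0.193
grasp_force: 30.0
```

Emit:
apply_moves:
  plan: [0.06, 0, 0.13, 0, 0, 0.12, 0, 0, -0.03, 0, -0.065, 0, -0.03, 0, -0.065, 0, 0, 0, 0, 0]

```text
time_s: 17.77
position: [0.5837, 0.0215, 0.169]
tcp_rot: [[-1.0, 0.001, 0.016], [0.001, 1.0, -0.001], [-0.016, -0.001, -1.0]]
force: [5.4, 0.9, 15.2]
opening: 0.196
grasp_force: 30.0
```

Emit:
apply_moves:
  plan: [0.06, 0, 0.13, 0, 0, -0.24, 0, 0, -0.03, 0, -0.065, 0, -0.03, 0, -0.065, 0, 0, 0, 0, 0]

```text
time_s: 18.4
position: [0.5757, 0.0098, 0.164]
tcp_rot: [[-1.0, 0.0, -0.004], [0.0, 1.0, 0.0], [0.004, 0.0, -1.0]]
force: [-0.8, -1.0, -0.7]
opening: 0.196
grasp_force: 30.0
```

Emit:
apply_moves:
  plan: [-0.025, 0, -0.054, 0, -0.025, 0, -0.054, 0, -0.025, 0, -0.054, 0, -0.025, 0, -0.054, 0, -0.025, 0, -0.054, 0, 0, 0, 0, 0]

```text
time_s: 19.15
position: [0.5704, 0.0099, 0.1512]
tcp_rot: [[-1.0, 0.0, -0.001], [0.0, 1.0, 0.0], [0.001, 0.0, -1.0]]
force: [-1.7, -0.3, -0.7]
opening: 0.199
grasp_force: 30.0
```

Emit:
apply_moves:
  plan: [-0.025, 0, -0.054, 0, -0.025, 0, -0.054, 0, -0.025, 0, -0.054, 0, -0.025, 0, -0.054, 0, -0.025, 0, -0.054, 0, 0, 0, 0, 0]

```text
time_s: 19.9
position: [0.5642, 0.0098, 0.1377]
tcp_rot: [[-1.0, 0.0, -0.001], [0.0, 1.0, 0.0], [0.001, 0.0, -1.0]]
force: [-2.1, -0.9, -0.2]
opening: 0.193
grasp_force: 30.0
```

Emit:
apply_moves:
  plan: [-0.025, 0, -0.054, 0, -0.025, 0, -0.054, 0, 0, 0, 0, 0]

```text
time_s: 20.27
position: [0.5662, 0.0095, 0.135]
tcp_rot: [[-1.0, 0.001, 0.009], [0.001, 1.0, -0.001], [-0.009, -0.001, -1.0]]
force: [1.7, -1.1, 8.6]
opening: 0.195
grasp_force: 30.0
```

Emit:
apply_moves:
  plan: [0, 0, 0, 0, 0, 0, 0, 0, 0.21, 0, 0.45, 0, 0.42, 0, 0.9, 0, 0.42, 0, 0.9, 0, 0, -1, 0, 0, 0, -1, 0, 0, 0, -1, 0, 0, 0, -1, 0, 0, 0, -1, 0, 0, 0, -1, 0, 0, 0, -1, 0, 0]
  grip: 0.2

```text
time_s: 21.78
position: [0.6146, -0.3414, 0.2443]
tcp_rot: [[-1.0, 0.001, -0.0], [0.001, 1.0, 0.001], [0.0, 0.001, -1.0]]
force: [0.6, 0.4, 0.2]
opening: 0.4
grasp_force: 0.0
```

Emit:
apply_moves:
  plan: [-0.6, -0.28, 0, 0, -0.6, -0.28, -0.3, 0, 0, 0, -0.6, 0, 0, 0, -0.8, 0, 0, 0, -0.78, 0, 0, 0, 0, 0, 0, 0, 0, 0]

```text
time_s: 22.65
position: [0.5555, -0.3687, 0.1221]
tcp_rot: [[-1.0, 0.0, 0.001], [0.0, 1.0, -0.001], [-0.001, -0.001, -1.0]]
force: [0.0, 0.3, 0.8]
opening: 0.4
grasp_force: 0.0
```

Emit:
apply_moves:
  plan: [-0.09, 0, -0.06, 0, 0, 0, 0, 0]

```text
time_s: 22.9
position: [0.5504, -0.3686, 0.1195]
tcp_rot: [[-1.0, 0.001, 0.001], [0.001, 1.0, -0.001], [-0.001, -0.001, -1.0]]
force: [0.2, 1.1, -0.6]
opening: 0.399
grasp_force: 0.0
```

Emit:
apply_moves:
  plan: [0, 0, 0, 0, 0, 0, 0, 0, 0, 0, 0, 0, 0, 0, 0, 0]
  grip: 1

```text
time_s: 23.4
position: [0.5506, -0.3691, 0.1185]
tcp_rot: [[-1.0, 0.0, 0.001], [0.0, 1.0, -0.002], [-0.001, -0.002, -1.0]]
force: [-1.0, -1.5, 1.2]
opening: 0.197
grasp_force: 29.9
```

Emit:
apply_moves:
  plan: [0, 0, 0.39, 0, 0, 0, 0.39, 0, 0, 0, 0, 0, 0.18, 0, -0.01, 0, 0.18, 0, -0.02, 0, 0.18, 0, -0.035, 0, 0.18, 0, -0.045, 0, 0.18, 0, -0.06, 0, 0.17, 0, -0.06, 0, 0, 0, 0, 0]

```text
time_s: 24.65
position: [0.6047, -0.3679, 0.1451]
tcp_rot: [[-1.0, -0.0, 0.001], [-0.0, 1.0, 0.0], [-0.001, 0.0, -1.0]]
force: [-0.6, -3.4, 0.8]
opening: 0.198
grasp_force: 29.9
```

Emit:
apply_moves:
  plan: [0.2, 0, 0.45, 0, 0, 0, 0.5, 0, 0, 0, 0.5, 0, -0.1, 1, 0, 0, -0.1, 1, 0, 0, -0.1, 1, 0, 0, -0.1, 1, 0, 0, -0.07, 1, 0, 0, 0, 0.66, 0, 0, 0, 0, 0, 0]

```text
time_s: 25.9
position: [0.5892, -0.0808, 0.2177]
tcp_rot: [[-1.0, -0.002, -0.002], [-0.002, 1.0, 0.004], [0.002, 0.004, -1.0]]
force: [0.0, -0.9, -0.1]
opening: 0.194
grasp_force: 30.1
```

```bash
python3 peg.py s3.png
```

```text
n 122 axis [ 0.421 -0.007  0.907] tilt x 24.9 tilt y -0.4
low end surf [ 0.5405 -0.0802  0.1244] top [ 0.5813 -0.0809  0.2122] hold [ 0.5898 -0.0829  0.2366] axis@low-ish [ 0.5337 -0.0802  0.1276]
```

View pics/s3.png

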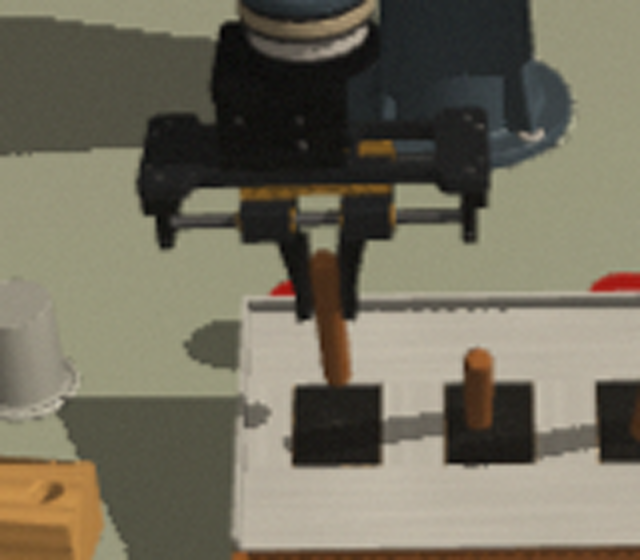

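Pegs 1 and 2 stand in their sockets (crop (640,420) and (480,390)). Peg 3 is held with its foot at about (335,380), over the last seal.

Emit:
apply_moves:
  plan: [0.1, -0.04, -0.2, 0, -0.1, 0, -0.25, 0, -0.11, 0, -0.25, 0, -0.1, 0, -0.25, 0, 0, 0, 0, 0]

```text
time_s: 26.58
position: [0.5781, -0.087, 0.1691]
tcp_rot: [[-1.0, 0.001, -0.004], [0.001, 1.0, 0.001], [0.004, 0.001, -1.0]]
force: [-0.1, -0.1, -0.8]
opening: 0.193
grasp_force: 30.1
```

Emit:
apply_moves:
  plan: [-0.025, 0, -0.054, 0, -0.025, 0, -0.054, 0, -0.025, 0, -0.054, 0, 0, 0, 0, 0]

```text
time_s: 27.08
position: [0.5759, -0.0871, 0.1626]
tcp_rot: [[-1.0, 0.0, -0.0], [0.0, 1.0, 0.0], [0.0, 0.0, -1.0]]
force: [0.2, -1.0, -0.7]
opening: 0.193
grasp_force: 30.1
```

Emit:
apply_moves:
  plan: [-0.025, 0, -0.054, 0, -0.025, 0, -0.054, 0, -0.025, 0, -0.054, 0, -0.025, 0, -0.054, 0, -0.025, 0, -0.054, 0, 0, 0, 0, 0]

```text
time_s: 27.82
position: [0.5696, -0.0871, 0.1489]
tcp_rot: [[-1.0, 0.001, -0.0], [0.001, 1.0, 0.0], [0.0, 0.0, -1.0]]
force: [0.1, -0.8, -0.1]
opening: 0.194
grasp_force: 30.1
```

Emit:
apply_moves:
  plan: [-0.025, 0, -0.054, 0, -0.025, 0, -0.054, 0, -0.025, 0, -0.054, 0, -0.025, 0, -0.054, 0, -0.025, 0, -0.054, 0, -0.025, 0, -0.054, 0, 0, 0, 0, 0]

```text
time_s: 28.7
position: [0.5626, -0.0873, 0.1331]
tcp_rot: [[-1.0, 0.0, 0.001], [0.0, 1.0, -0.0], [-0.001, -0.0, -1.0]]
force: [1.0, -1.0, 0.6]
opening: 0.193
grasp_force: 30.1
```

Emit:
apply_moves:
  plan: [-0.02, 0, -0.05, 0, -0.02, 0, -0.05, 0, 0, 0, 0, 0]

```text
time_s: 29.08
position: [0.5656, -0.0885, 0.1315]
tcp_rot: [[-1.0, 0.001, 0.012], [0.001, 1.0, -0.003], [-0.012, -0.003, -1.0]]
force: [4.4, 0.8, 12.2]
opening: 0.193
grasp_force: 30.0
```

Emit:
apply_moves:
  plan: [0, 0, 0, 0, 0, 0, 0, 0, 0.21, 0, 0.45, 0, 0.42, 0, 0.9, 0, 0.42, 0, 0.9, 0, -0.8, -0.8, 0, 0, -0.8, -0.8, 0, 0, -0.8, -0.8, 0, 0, -0.8, -0.8, 0, 0, 0, 0, 0, 0]
  grip: 0.2

```text
time_s: 30.32
position: [0.4498, -0.2491, 0.2397]
tcp_rot: [[-1.0, 0.006, -0.003], [0.006, 1.0, 0.001], [0.003, 0.001, -1.0]]
force: [0.3, 0.6, -0.3]
opening: 0.397
grasp_force: 0.0
```

```bash
cat > look.py <<'E'
from h import *
import sys
vv,uu=np.mgrid[:480,:640]
n=np.array([.4226,0,.9063])
im,d=bot.capture('scene'); P=unproj('scene',uu,vv,d); g=im.astype(int)
print('tcp',np.round(bot.read_state()['position'],4))
for y in(.1155,.0155,-.085):
    h=(P-[.526,y,.0745])@n
    m=(g[...,0]>g[...,2]*1.6)&(h>.015)&(h<.2)&(abs(P[...,1]-y)<.04)&(abs(P[...,0]-.55)<.08)
    if m.sum()>20: 
        q=P[m]; a=np.linalg.svd(q-q.mean(0),full_matrices=False)[2][0]; a*=np.sign(a[2]); print('peg',y,m.sum(),'tip h',h[m].max().round(4),'tipy',P[m][h[m]>h[m].max()-.01].mean(0).round(4),'axis',a.round(3))
im2,d2=bot.capture('top'); Q=unproj('top',uu,vv,d2); g2=im2.astype(int)
grey=(g2.min(2)>110)&(g2.max(2)-g2.min(2)<35)
w=((Q[...,2]>.068)&(Q[...,2]<.095)&grey&((Q[...,1]>.23)|(Q[...,1]<-.17))&(Q[...,0]<.66)).astype(np.uint8)
k,l,st,ce=cv2.connectedComponentsWithStats(w)
for i in range(1,k):
    if st[i,4]>100: print('cup',ce[i].round(),st[i,4],Q[l==i].mean(0).round(4))
if len(sys.argv)>1: save(sys.argv[1],im,(130,120,530,340),2)
E
python3 look.py s4.png
```

```text
tcp [ 0.4513 -0.2479  0.2398]
peg 0.1155 125 tip h 0.1113 tipy [0.5862 0.1155 0.1646] axis [0.471 0.011 0.882]
peg 0.0155 119 tip h 0.1119 tipy [0.5766 0.0072 0.1684] axis [ 0.47  -0.01   0.883]
peg -0.085 116 tip h 0.111 tipy [ 0.5833 -0.0873  0.1659] axis [ 0.467 -0.017  0.884]
cup [209. 237.] 264 [0.5374 0.345  0.0773]
cup [205. 280.] 274 [0.4008 0.3535 0.0777]
cup [420. 287.] 263 [ 0.3888 -0.3212  0.0767]
```

View pics/s4.png

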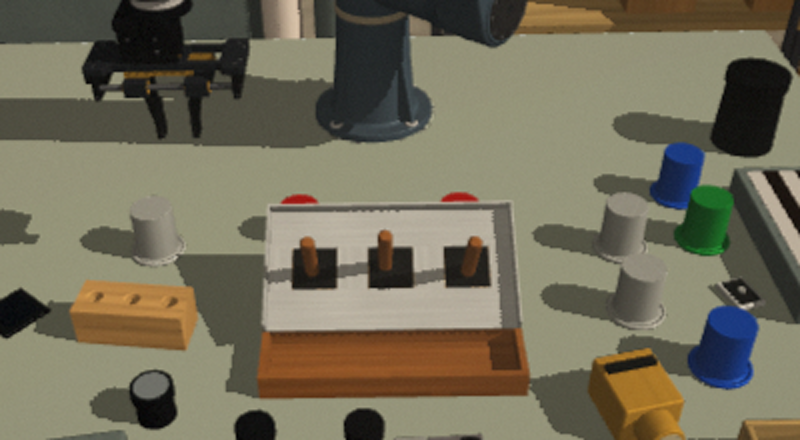

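All three pegs are home, with tips about 109–112 mm above the sheet. The grey beakers are at crop (155,230), (625,225) and (640,290), and the blue and green ones stay put. First beaker is the one at world (0.389,-0.321).

Emit:
apply_moves:
  plan: [-0.62, -0.73, 0, 0, -0.62, -0.73, 0, 0, 0, 0, 0, 0, 0, 0, -0.7, 0, 0, 0, -0.7, 0, 0, 0, -0.7, 0, 0, 0, -0.7, 0, 0, 0, -0.7, 0, 0, 0, -0.65, 0, 0, 0, 0, 0, 0, 0, 0, 0]
  grip: -1

```text
time_s: 31.8
position: [0.392, -0.3197, 0.0335]
tcp_rot: [[-1.0, -0.001, 0.001], [-0.001, 1.0, -0.0], [-0.001, -0.0, -1.0]]
force: [-0.0, 0.0, -0.4]
opening: 1.001
grasp_force: 0.0
```

Emit:
apply_moves:
  plan: [0, 0, 0, 0, 0, 0, 0, 0, 0, 0, 0, 0, 0, 0, 0, 0]
  grip: 1

```text
time_s: 32.3
position: [0.3911, -0.3207, 0.0335]
tcp_rot: [[-1.0, 0.001, 0.001], [0.001, 1.0, -0.001], [-0.001, -0.001, -1.0]]
force: [-0.4, -0.7, 3.1]
opening: 0.683
grasp_force: 29.3
```

Emit:
apply_moves:
  plan: [0, 0, 0.8, 0, 0, 0, 0.9, 0, 0, 0, 0.9, 0, 0, 0, 0.9, 0, 0, 0, 0.9, 0, 0.72, 0.78, 0, 0, 0.72, 0.78, 0, 0, 0.72, 0.78, 0, 0, 0.72, 0.78, 0, 0, 0.72, 0.78, 0, 0, 0.7, 0.78, 0, 0, 0, 0, 0, 0]

```text
time_s: 33.8
position: [0.6072, -0.0831, 0.2522]
tcp_rot: [[-1.0, -0.004, -0.0], [-0.004, 1.0, 0.001], [0.0, 0.001, -1.0]]
force: [0.1, -0.2, -1.8]
opening: 0.682
grasp_force: 29.4
```

Emit:
apply_moves:
  plan: [0, 0, -0.3, 0, 0, 0, 0, 0]

```text
time_s: 34.05
position: [0.6034, -0.0868, 0.2357]
tcp_rot: [[-1.0, 0.002, -0.005], [0.002, 1.0, 0.001], [0.005, 0.001, -1.0]]
force: [-0.6, 0.1, -1.2]
opening: 0.686
grasp_force: 29.4
```

```bash
python3 - <<'E'
from h import *
im,d=bot.capture('scene'); print(np.round(bot.read_state()['position'],4)); save('s5.png',im,(230,170,390,310),4)
vv,uu=np.mgrid[:480,:640]; P=unproj('scene',uu,vv,d)
g=im.astype(int); m=(g.min(2)>90)&(np.ptp(g,axis=2)<30)&(P[...,2]>.19)&(abs(P[...,1]+.087)<.06)&(abs(P[...,0]-.6)<.08)
print(m.sum(),P[m].mean(0).round(3),P[m].max(0).round(3),P[m].min(0).round(3))
E
```

```text
[ 0.6041 -0.0871  0.2366]
527 [ 0.622 -0.075  0.251] [ 0.64  -0.047  0.579] [ 0.573 -0.124  0.202]
```

View pics/s5.png

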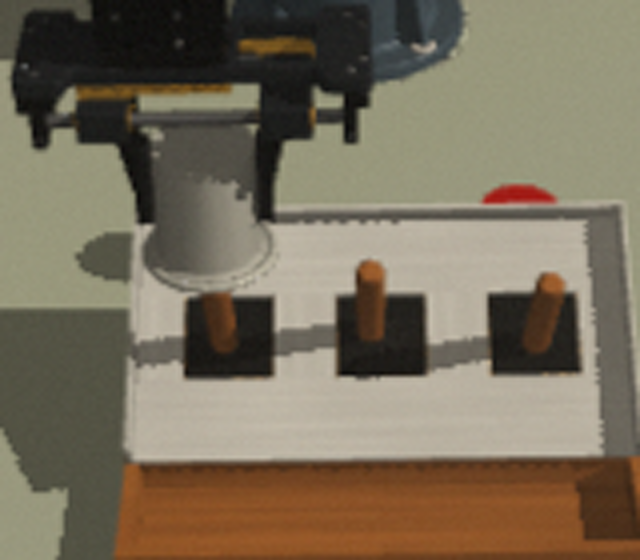

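Emit:
apply_moves:
  plan: [-0.08, 0, -0.19, 0, -0.09, 0, -0.19, 0, -0.09, 0, -0.19, 0, -0.09, 0, -0.19, 0, -0.09, 0, -0.19, 0, -0.09, 0, -0.19, 0, 0, 0, 0, 0]

```text
time_s: 34.98
position: [0.5783, -0.0859, 0.1799]
tcp_rot: [[-1.0, 0.001, -0.002], [0.001, 1.0, 0.001], [0.002, 0.001, -1.0]]
force: [-0.3, -0.7, -0.8]
opening: 0.689
grasp_force: 29.4
```

Emit:
apply_moves:
  plan: [-0.09, 0, -0.19, 0, -0.09, 0, -0.19, 0, -0.09, 0, -0.15, 0, 0, 0, 0, 0]

```text
time_s: 35.48
position: [0.5648, -0.086, 0.1536]
tcp_rot: [[-1.0, 0.001, -0.002], [0.001, 1.0, 0.001], [0.002, 0.001, -1.0]]
force: [-0.1, 0.0, -1.0]
opening: 0.682
grasp_force: 29.4
```

Emit:
apply_moves:
  plan: [-0.05, 0, -0.12, 0, -0.05, 0, -0.12, 0, -0.05, 0, -0.12, 0, 0, 0, 0, 0]

```text
time_s: 35.98
position: [0.5576, -0.086, 0.1358]
tcp_rot: [[-1.0, 0.001, -0.002], [0.001, 1.0, 0.001], [0.002, 0.001, -1.0]]
force: [0.6, 0.2, -1.1]
opening: 0.684
grasp_force: 29.4
```

Emit:
apply_moves:
  plan: [-0.03, 0, -0.06, 0, 0, 0, 0, 0]

```text
time_s: 36.22
position: [0.5577, -0.0865, 0.134]
tcp_rot: [[-1.0, 0.001, 0.002], [0.001, 1.0, -0.001], [-0.002, -0.001, -1.0]]
force: [0.6, 0.5, 1.3]
opening: 0.683
grasp_force: 29.5
```

Emit:
apply_moves:
  plan: [0, 0, 0, 0, 0, 0, 0, 0, 0, 0, 0, 0, 0, 0, 0, 0]
  grip: -0.8

```text
time_s: 36.72
position: [0.5567, -0.0862, 0.1334]
tcp_rot: [[-1.0, 0.0, -0.0], [0.0, 1.0, 0.0], [0.0, 0.0, -1.0]]
force: [-0.6, 1.6, -0.4]
opening: 0.897
grasp_force: 0.0
```

Emit:
apply_moves:
  plan: [0, 0, 0.4, 0, 0, 0, 0.8, 0, 0, 0, 0.9, 0, 0, 0, 0.9, 0, 0, 0, 0, 0]

```text
time_s: 37.35
position: [0.5592, -0.087, 0.2876]
tcp_rot: [[-1.0, 0.0, 0.009], [0.0, 1.0, -0.003], [-0.009, -0.003, -1.0]]
force: [-0.1, 0.5, -0.6]
opening: 0.902
grasp_force: 0.0
```

```bash
python3 look.py s6.png
```

```text
tcp [ 0.5576 -0.0865  0.2852]
peg 0.1155 124 tip h 0.1114 tipy [0.5863 0.1155 0.1644] axis [0.477 0.016 0.879]
peg 0.0155 118 tip h 0.1103 tipy [0.5763 0.0069 0.1681] axis [ 0.461 -0.011  0.888]
cup [209. 237.] 263 [0.5375 0.3453 0.0773]
cup [205. 281.] 273 [0.4007 0.3536 0.0771]
```

View pics/s6.png

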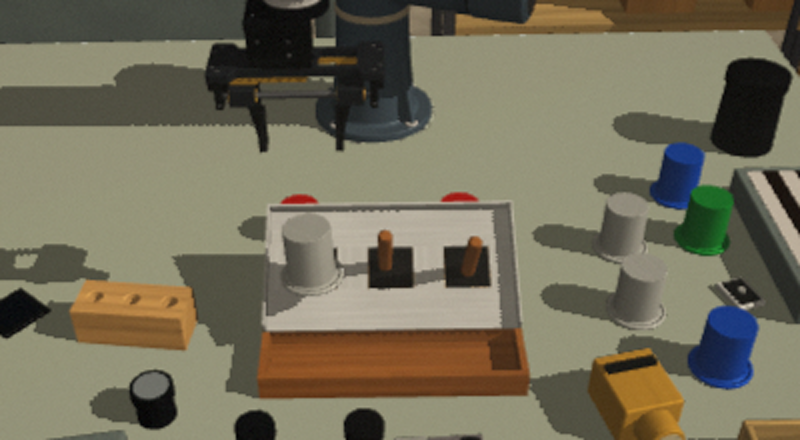

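Emit:
apply_moves:
  plan: [-0.04, 0.96, 0, 0, -0.04, 0.96, 0, 0, -0.04, 0.96, 0, 0, -0.04, 0.96, 0, 0, -0.04, 0.96, 0, 0, -0.04, 0.96, 0, 0, -0.04, 0.96, 0, 0, -0.04, 0.96, 0, 0, -0.04, 0.96, 0, 0, 0, 0, -0.7, 0, 0, 0, 0, 0]
  grip: -1

```text
time_s: 38.83
position: [0.5354, 0.345, 0.2434]
tcp_rot: [[-1.0, -0.001, -0.01], [-0.001, 1.0, -0.005], [0.01, -0.005, -1.0]]
force: [0.8, -0.2, -0.1]
opening: 0.999
grasp_force: 0.0
```

```bash
python3 - <<'E'
from h import *
vv,uu=np.mgrid[:480,:640]; im,d=bot.capture('scene'); P=unproj('scene',uu,vv,d); g=im.astype(int)
print(np.round(bot.read_state()['position'],4))
grey=(g.min(2)>90)&(np.ptp(g,axis=2)<35)&(P[...,2]>.068)&(P[...,2]<.09)&(P[...,1]>.25)&(P[...,1]<.44)
k,l,st,ce=cv2.connectedComponentsWithStats(grey.astype(np.uint8))
for i in range(1,k):
    if st[i,4]>40: print(ce[i].round(),st[i,4],P[l==i].mean(0).round(3),P[l==i].min(0).round(3),P[l==i].max(0).round(3))
E
```

```text
[0.537  0.345  0.2455]
[444. 223.] 232 [0.401 0.355 0.078] [0.367 0.325 0.068] [0.43  0.383 0.084]
[453. 254.] 293 [0.538 0.347 0.078] [0.504 0.317 0.068] [0.566 0.375 0.083]
```

Emit:
apply_moves:
  plan: [0, 0, -0.7, 0, 0, 0, -0.7, 0, 0, 0, -0.7, 0, 0, 0, -0.7, 0, 0, 0, -0.7, 0, 0, 0, -0.7, 0, 0, 0, 0, 0, 0, 0, 0, 0]

```text
time_s: 39.88
position: [0.5403, 0.3458, 0.04]
tcp_rot: [[-1.0, 0.001, 0.002], [0.001, 1.0, 0.001], [-0.002, 0.001, -1.0]]
force: [0.0, -0.7, -0.0]
opening: 0.996
grasp_force: 0.0
```

Emit:
apply_moves:
  plan: [0, 0, 0, 0, 0, 0, 0, 0, 0, 0, 0, 0, 0, 0, 0, 0]
  grip: 1

```text
time_s: 40.38
position: [0.539, 0.346, 0.039]
tcp_rot: [[-1.0, 0.001, 0.001], [0.001, 1.0, 0.0], [-0.001, 0.0, -1.0]]
force: [0.8, -0.4, 2.3]
opening: 0.675
grasp_force: 30.6
```

Emit:
apply_moves:
  plan: [0, 0, 0.8, 0, 0, 0, 0.9, 0, 0, 0, 0.9, 0, 0, 0, 0.9, 0, 0, 0, 0.7, 0, 0.166, -0.963, 0, 0, 0.166, -0.963, 0, 0, 0.166, -0.963, 0, 0, 0.166, -0.963, 0, 0, 0.166, -0.963, 0, 0, 0.166, -0.963, 0, 0, 0.166, -0.963, 0, 0]

```text
time_s: 41.88
position: [0.5966, 0.0073, 0.248]
tcp_rot: [[-1.0, 0.0, -0.001], [0.0, 1.0, 0.0], [0.001, 0.0, -1.0]]
force: [-0.1, 0.6, -1.1]
opening: 0.681
grasp_force: 30.7
```

Emit:
apply_moves:
  plan: [0, 0, 0, 0, 0, 0, 0, 0]

```text
time_s: 42.12
position: [0.5963, 0.009, 0.248]
tcp_rot: [[-1.0, 0.001, -0.001], [0.001, 1.0, 0.001], [0.001, 0.001, -1.0]]
force: [-0.5, 0.2, -1.0]
opening: 0.682
grasp_force: 30.7
```

Emit:
apply_moves:
  plan: [-0.08, 0, -0.19, 0, -0.09, 0, -0.19, 0, -0.09, 0, -0.19, 0, -0.09, 0, -0.19, 0, -0.09, 0, -0.19, 0, -0.09, 0, -0.19, 0, -0.09, 0, -0.19, 0, -0.09, 0, -0.19, 0, -0.09, 0, -0.19, 0, 0, 0, 0, 0]

```text
time_s: 43.38
position: [0.5559, 0.0089, 0.162]
tcp_rot: [[-1.0, 0.001, -0.002], [0.001, 1.0, 0.0], [0.002, 0.0, -1.0]]
force: [-0.3, -0.0, -1.4]
opening: 0.676
grasp_force: 30.7
```

Emit:
apply_moves:
  plan: [-0.05, 0, -0.12, 0, -0.05, 0, -0.12, 0, -0.05, 0, -0.12, 0, 0, 0, 0, 0]

```text
time_s: 43.88
position: [0.5487, 0.0088, 0.1443]
tcp_rot: [[-1.0, 0.001, -0.002], [0.001, 1.0, 0.0], [0.002, 0.0, -1.0]]
force: [0.1, -0.0, -1.4]
opening: 0.682
grasp_force: 30.7
```

Emit:
apply_moves:
  plan: [-0.02, 0, -0.05, 0, 0, 0, 0, 0]

```text
time_s: 44.12
position: [0.5493, 0.0086, 0.1429]
tcp_rot: [[-1.0, 0.0, 0.002], [0.0, 1.0, -0.0], [-0.002, -0.0, -1.0]]
force: [0.9, 0.1, 0.2]
opening: 0.681
grasp_force: 30.7
```

Emit:
apply_moves:
  plan: [0, 0, 0, 0, 0, 0, 0, 0, 0, 0, 0, 0]
  grip: -0.66

```text
time_s: 44.5
position: [0.5482, 0.0088, 0.1424]
tcp_rot: [[-1.0, 0.0, -0.001], [0.0, 1.0, 0.0], [0.001, 0.0, -1.0]]
force: [-0.8, 0.4, 0.5]
opening: 0.82
grasp_force: 0.0
```

Emit:
apply_moves:
  plan: [0, 0, 0.4, 0, 0, 0, 0.8, 0, 0, 0, 0.9, 0, 0, 0, 0.9, 0, -0.3, 0.9, 0, 0, -0.6, 1, 0, 0, -0.6, 1, 0, 0, -0.6, 1, 0, 0, -0.6, 1, 0, 0, -0.3, 1, 0, 0, 0, 1, 0, 0, 0, 0, 0, 0]

```text
time_s: 46.0
position: [0.3978, 0.3565, 0.2924]
tcp_rot: [[-1.0, -0.004, 0.001], [-0.004, 1.0, 0.001], [-0.001, 0.001, -1.0]]
force: [0.7, -2.1, 0.1]
opening: 0.831
grasp_force: 0.0
```

```bash
python3 look.py s7.png
```

```text
tcp [0.3977 0.3546 0.2921]
peg 0.1155 124 tip h 0.1137 tipy [0.5858 0.1152 0.1662] axis [0.475 0.012 0.88 ]
```

View pics/s7.png

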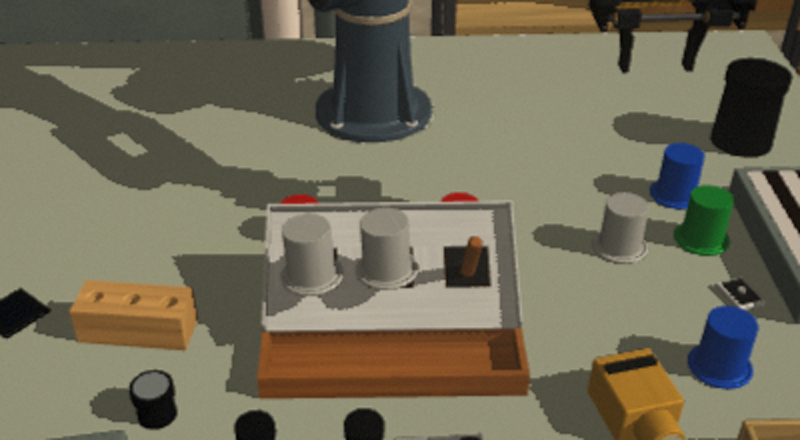

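Two beakers hang at crop (308,255) and (387,248). The third still stands at (623,228), clear of the green one at (705,220).

Emit:
apply_moves:
  plan: [0.06, -0.01, -0.75, 0, 0, 0, -0.75, 0, 0, 0, -0.75, 0, 0, 0, -0.75, 0, 0, 0, -0.75, 0, 0, 0, -0.75, 0, 0, 0, -0.55, 0, 0, 0, 0, 0, 0, 0, 0, 0]
  grip: -1

```text
time_s: 47.22
position: [0.4023, 0.3527, 0.0409]
tcp_rot: [[-1.0, 0.002, 0.001], [0.002, 1.0, 0.0], [-0.001, 0.0, -1.0]]
force: [0.5, -0.3, -0.1]
opening: 1.002
grasp_force: 0.0
```

Emit:
apply_moves:
  plan: [0, 0, 0, 0, 0, 0, 0, 0, 0, 0, 0, 0, 0, 0, 0, 0]
  grip: 1

```text
time_s: 47.72
position: [0.4016, 0.3534, 0.0403]
tcp_rot: [[-1.0, 0.0, 0.001], [0.0, 1.0, 0.0], [-0.001, 0.0, -1.0]]
force: [-0.4, -0.8, 2.6]
opening: 0.68
grasp_force: 30.0
```

Emit:
apply_moves:
  plan: [0, 0, 0.8, 0, 0, 0, 0.9, 0, 0, 0, 0.9, 0, 0, 0, 0.9, 0, 0, 0, 0.7, 0, 0.68, -0.793, 0, 0, 0.68, -0.793, 0, 0, 0.68, -0.793, 0, 0, 0.68, -0.793, 0, 0, 0.68, -0.793, 0, 0, 0.68, -0.793, 0, 0, 0, 0, 0, 0]

```text
time_s: 49.22
position: [0.6078, 0.112, 0.2492]
tcp_rot: [[-1.0, 0.005, 0.001], [0.005, 1.0, -0.001], [-0.001, -0.001, -1.0]]
force: [-0.7, 0.2, -0.5]
opening: 0.682
grasp_force: 30.0
```

Emit:
apply_moves:
  plan: [0, 0, 0, 0]

```text
time_s: 49.35
position: [0.6044, 0.1154, 0.2491]
tcp_rot: [[-1.0, 0.001, -0.003], [0.001, 1.0, 0.001], [0.003, 0.001, -1.0]]
force: [-0.6, 0.9, -0.9]
opening: 0.679
grasp_force: 30.0
```

Emit:
apply_moves:
  plan: [-0.08, 0, -0.19, 0, -0.09, 0, -0.19, 0, -0.09, 0, -0.19, 0, -0.09, 0, -0.19, 0, -0.09, 0, -0.19, 0, -0.09, 0, -0.19, 0, -0.09, 0, -0.19, 0, -0.09, 0, -0.19, 0, -0.09, 0, -0.19, 0, 0, 0, 0, 0]

```text
time_s: 50.6
position: [0.5644, 0.1153, 0.1635]
tcp_rot: [[-1.0, 0.0, -0.002], [0.0, 1.0, -0.0], [0.002, -0.0, -1.0]]
force: [0.8, -0.5, -1.4]
opening: 0.68
grasp_force: 30.0
```

Emit:
apply_moves:
  plan: [-0.05, 0, -0.12, 0, -0.05, 0, -0.12, 0, -0.05, 0, -0.12, 0, -0.02, 0, -0.05, 0, 0, 0, 0, 0]

```text
time_s: 51.22
position: [0.5567, 0.1153, 0.1437]
tcp_rot: [[-1.0, 0.0, -0.001], [0.0, 1.0, -0.0], [0.001, -0.0, -1.0]]
force: [1.2, -1.5, -0.6]
opening: 0.681
grasp_force: 30.0
```

Emit:
apply_moves:
  plan: [-0.02, 0, -0.05, 0, 0, 0, 0, 0]

```text
time_s: 51.48
position: [0.5561, 0.1153, 0.1415]
tcp_rot: [[-1.0, 0.0, 0.0], [0.0, 1.0, -0.0], [-0.0, -0.0, -1.0]]
force: [0.2, 0.1, -1.3]
opening: 0.678
grasp_force: 30.0
```

Emit:
apply_moves:
  plan: [0, 0, 0, 0, 0, 0, 0, 0, 0, 0, 0, 0]
  grip: -0.66

```text
time_s: 51.85
position: [0.556, 0.1153, 0.1416]
tcp_rot: [[-1.0, 0.0, 0.0], [0.0, 1.0, -0.0], [-0.0, -0.0, -1.0]]
force: [-0.9, 0.1, 0.1]
opening: 0.82
grasp_force: 0.0
```

Emit:
apply_moves:
  plan: [0, 0, 0.4, 0, 0, 0, 0.8, 0, 0, 0, 0.9, 0, 0, 0, 0.9, 0, -0.5, 0.8, 0, 0, -0.5, 0.8, 0, 0, 0, 0.8, 0, 0, 0, 0, 0, 0, 0, 0, 0, 0, 0, 0, 0, 0]

```text
time_s: 53.1
position: [0.5061, 0.2343, 0.2913]
tcp_rot: [[-1.0, 0.002, -0.0], [0.002, 1.0, -0.0], [0.0, -0.0, -1.0]]
force: [0.3, -0.2, 1.0]
opening: 0.827
grasp_force: 0.0
```

```bash
python3 look.py s8.png; python3 - <<'E'
from h import *
print(bot.read_state()['force'])
vv,uu=np.mgrid[:480,:640]; im,d=bot.capture('top'); P=unproj('top',uu,vv,d)
for y in(.1155,.0075,-.087):
    m=(abs(P[...,1]-y)<.035)&(abs(P[...,0]-.56)<.05)&(P[...,2]>.155)&(P[...,2]<.21)
    q=P[m]; c=q.mean(0); n=np.linalg.svd(q-c,full_matrices=False)[2][2]; print(m.sum(),c.round(4),(n*np.sign(n[2])).round(3))
E
```

```text
tcp [0.5062 0.2343 0.2913]
[-0.3164356  -0.18907268 -0.03301395]
320 [0.5684 0.1164 0.1711] [-0.016  0.017  1.   ]
316 [0.5588 0.0067 0.1755] [-0.024 -0.017  1.   ]
319 [ 0.564  -0.0882  0.1722] [-0.05  -0.018  0.999]
```

View pics/s8.png

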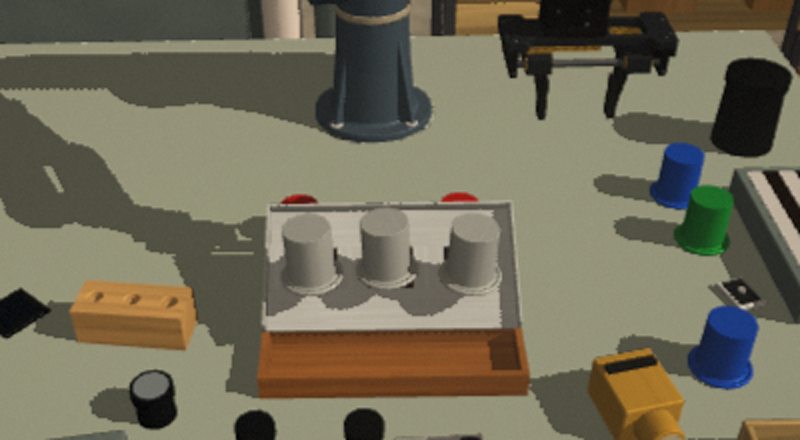

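All three beakers hang mouth down on the pegs, at crop (308,255), (387,248) and (472,255). They are upright and stable, the arm is clear, and nothing else has moved.

```bash
python3 -c "
from rig import bot
print(bot.hand_in())"
```

```text
the job is handed in; nothing more can be done
None
```

I handed the job in at about 53 s with all three pegs home in their sockets, all three steel beakers hanging mouth down on them, and everything else left in place; no verdict was returned.

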